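Load the watch-parts cleaning spindle and set its timer

TASK

Get the watch-parts cleaning machine ready to run: take the brass clamp collar off the spindle and set it down on the bench, then stack every steel parts basket on the spindle, lying flat down on the turntable or on one another, in any order. Slide the brass collar back over the spindle so that it rests on the topmost basket, and only then turn the timer knob until its yellow pointer stands at the red mark. Leave the jar, the red blower and the screwdriver block alone.

Things in the scene. Friction and masses are not known exactly. Their poses are not given: they have to be found in the camera images.
- basket_1: flat round steel parts basket (a closed perforated ring, same both ways up) 64 mm across, 12 mm high, with a 20 mm hole right through its middle; 0.08 kg; loose; from 2 to 4 baskets are there. Origin: centre of its underside, z up along its hole
- basket_2: flat round steel parts basket (a closed perforated ring, same both ways up) 64 mm across, 12 mm high, with a 20 mm hole right through its middle; 0.08 kg; loose; from 2 to 4 baskets are there. Origin: centre of its underside, z up along its hole
- basket_3: flat round steel parts basket (a closed perforated ring, same both ways up) 64 mm across, 12 mm high, with a 20 mm hole right through its middle; 0.08 kg; loose; from 2 to 4 baskets are there. Origin: centre of its underside, z up along its hole
- basket_4: flat round steel parts basket (a closed perforated ring, same both ways up) 64 mm across, 12 mm high, with a 20 mm hole right through its middle; 0.08 kg; loose; from 2 to 4 baskets are there. Origin: centre of its underside, z up along its hole
- collar: knurled brass clamp collar, a thick sleeve 44 mm across and 32 mm high with a 20 mm bore right through; 0.15 kg; loose. It only slides, there is no thread. It starts on the spindle, down on the turntable. Origin: centre of its underside, z up along its bore
- spindle_foot (a point): centre of the steel turntable (96 mm across) of the drive base, where the spindle rises: the level on which the first basket rests, 40 mm above the bench. The drive base is a fixed grey drum 150 mm across; the spindle is an upright steel shaft 16 mm thick and 62 mm tall, its last 6 mm tapering to 9 mm; it does not turn. Frame z is up
- spindle_top (a point): tip of the spindle, 62 mm above spindle_foot
- knob_top (a point): on the axis of the timer knob, at the top of its grip bar, 81 mm above the bench. The knob sits on a fixed white timer unit 140 x 140 x 45 mm: a black disc 62 mm across (8 mm high) carrying an upright grip bar 60 mm long, 16 mm wide and 26 mm high, to be pinched across its 16 mm width from above; the bar's pointer end has a yellow stripe
- pointer (a point): point on the dial 36 mm from the knob's axis, straight below and ahead of the yellow-striped end of the grip bar; from the knob's axis towards it is the direction of the bar. It turns with the knob
- red_mark (a point): point on the red index stripe of the white dial ring under the knob, 36 mm from the knob's axis (the stripe runs outwards from 34.5 to 56.5 mm). It stays put while the knob is turned; its place differs from start to start, always clockwise of the pointer
- knob (a joint): angle of the timer knob in rad, grows as it is turned clockwise seen from above; travel 0 to 3.2, light friction, stays where it is left, starts at 0 to 0.6; the red mark lies at 1.3 to 2.4 on this scale
- glass_jar: glass jar with brass-knobbed lid, 90 mm across, 89 mm high; bystander, loose. Origin: centre of its underside
- blower: red rubber blower bulb, 72 mm across, 110 mm high, standing; bystander, loose. Origin: centre of its underside
- driver_block: wooden block 70 x 120 x 25 mm with five small screwdrivers standing in it, 65 mm high in all; bystander, loose. Origin: centre of its underside
Things that resemble listed ones, but are neither listed nor needed, are in the scene too. Leave any orange or turquoise look-alike of the basket_4 alone.

How it is judged:
By the outcome, as a careful person would: the job done as asked, in the order asked, and still so for the second after the job is handed in, with the robot touching nothing.
Of basket_1, basket_2, basket_3, basket_4 only 2 to 4 are there at a start; the rules pass over those that are not, and their reading is None.
At some moment in a run one of basket_1, basket_2, basket_3, basket_4, collar may be knocked a few centimetres aside while the robot is not near it.
It also fails if it takes over 210 s, if anything falls off the work surface, if the arm or the gripper's body presses on something with over 40 N, if the wrist force passes 120 N, or if a joint passes its speed limit or range.

ROBOT

A 6-joint arm with a two-finger parallel gripper is mounted at the origin on the work surface. World frame = base frame: x ahead of the robot, y to its left, z up, the work surface at z = 0. Lengths are in m, angles in rad, forces in N, time in s.
With the tool pointing down it reaches from about 0.325 to 0.85 m from the base axis. Payload 4.4 kg.
Tool frame: the origin (TCP) lies on the centre line of the jaws, within the pads' length; the fingertips stand 19 mm ahead of it and the grasp point (between the pads) is the TCP; z points along the fingers, y is the line along which they close (so a half turn about z gives the same grasp; the last joint's range is limited). The gripper opens to 94 mm and grips with 3 to 60 N. Pads are 16 mm wide; open, the fingers measure 119 mm over their backs; the gripper's body (75 mm by 177 mm) begins 78 mm behind the grasp point.
Start: joints at [1.127, 0.207, 1.542, -0, 1.393, -0.15], TCP at [0.166, 0.551, 0.224] pointing down, gripper open.
Joint ranges: [-2.73, 2.73], [-0.86, 2.22], [0.23, 2.46], [-1.11, 4.25], [0.08, 2.63], [-2.82, 2.82]. Speed limits (rad/s): [2.79, 2.79, 3.14, 3.14, 3.14, 3.14].

INTERFACE

Orientations are given as a rotation vector (axis times angle).
In Python, from station import robot, grab_frame, calibration, hand_in, spotter gives the robot as it stands. The module is installed in compiled form; this text tells all that it offers.
- The arm moves only by the shell command python3 -m creep 'ROWS' [FORCE]. ROWS is JSON, a list of rows, each a list of 3 entries, a list of its own where there are three numbers: the opening, from 0 (shut) to 1 (fully open), then the shift along the tool's x, y, z in mm, then the turn, a rotation vector about the tool's x, y, z in degrees. In form: [[fingers, [dx, dy, dz], [wx, wy, wz]], ...]. A call has 1 to 10 rows; each row is the pose to reach, as a shift and turn from the pose commanded when the call began, along the tool's axes at that moment; what a row does not reach only later rows make up. A row lasts 1/12 s, in which the tool goes at most 41.7 mm and 7.16 degrees, less where a joint would pass 70% of its speed; a pose out of reach is approached as far as the arm can. A call with a gripper value outside its range is refused whole. The fingers move at their own pace and stop on an object; FORCE is the grip in N (left out, the last holds). Time passes only in rows, so rows that repeat a pose let the fingers close. It gives the time, the measured TCP pose, the force, the opening and the grip force at its end, in the units of the state.
- robot.get_obs(): the state, without advancing time (a new reading comes with each control period).
- grab_frame(name): name is "side" or "top"; returns the picture (480x640x3 uint8, red, green, blue); there is no depth.
- calibration(name): a dict with "fx", "fy", "cx", "cy" (pixels), "dist_coeffs" ([k1, k2, p1, p2, k3] as OpenCV has them; the pictures are not rectified), "R" (3x3) and "t" (3): a world point X has camera coordinates R X + t. Camera axes: x right, y down, z forward; pixel columns grow to the right and rows downward; lengths in m; the calibration is good to about 2 mm. A picture is of the moment at which its call begins. calibration takes no time and is no camera call.
- hand_in(): hands the job in; it is judged then, once.
Trained networks look in the newest picture that a camera, given by its name, has taken for a name from the list of things; names that differ only in an ending like _2 or _b are one class to them, and where a whole thing is asked for, a point or a joint stands for the part that bears it (a point fixed in the world has none). Each returns a list of dicts, best first, with "conf" (0 to 1); they miss things now and then, are a little off and sometimes report something else, mostly with a low value. They report only what shows in the picture. A call takes as long as a camera call. They do not tell look-alikes from the thing itself.
- spotter.find_in(camera, name): "xyz" ([x, y, z] in m, in world coordinates, good to about 4 mm: the middle of the surface that is visible of it).
- spotter.outline_of(camera, name): "mask" (480x640 bool, what is visible of it).
- spotter.pinpoint(camera, name): "xyz" ([x, y, z] in m, in world coordinates, good to about 4 mm: a listed point, or the origin of a listed thing).
The state is a dict: "time_s": time; "joints": joint angles; "dq": joint speeds; "joint_efforts": joint torques, N m; "ee_pos": TCP position; "orientation": TCP orientation; "force": force on the tool from outside, world axes, zero at the start; "moment": the same for the moment, N m; "opening": finger opening in m; "finger_force": force on a finger pad.
Only numpy, scipy, OpenCV 4.12 (cv2) and the standard library are available. Lean on these libraries where they do the work, as an engineer would, in place of code of your own. Each camera call takes 0.05 s, during which the arm holds its last target. There are 200 camera calls.

## Working session

There is one attempt and no reset: what is moved stays moved. The work goes in short steps, Python scripts to look and compute and a shell command to move; the robot and the scene stay as the last step left them, time stands still between calls to the robot, and variables do not carry over. Pictures are saved under pics/ and viewed, at most 17 in all, crops included, and the job is handed in when it is done.

```bash
mkdir -p pics
cat > h.py <<'E'
import numpy as np, cv2
from station import robot, grab_frame, calibration, hand_in, spotter
from scipy.spatial.transform import Rotation as Rn
def save(cam,name,crop=None,scale=1):
    im=grab_frame(cam)
    if crop: 
        x0,y0,x1,y1=crop; im=im[y0:y1,x0:x1]
    if scale!=1: im=cv2.resize(im,None,fx=scale,fy=scale,interpolation=cv2.INTER_CUBIC)
    cv2.imwrite('pics/'+name,im[:,:,::-1])
def K(c): return np.array([[c['fx'],0,c['cx']],[0,c['fy'],c['cy']],[0,0,1.]])
def proj(cam,X):
    c=calibration(cam); X=np.array(X,float).reshape(-1,3)
    return cv2.projectPoints(X,cv2.Rodrigues(np.array(c['R']))[0],np.array(c['t'],float),K(c),np.array(c['dist_coeffs']))[0][:,0]
def ray(cam,uv):
    c=calibration(cam);R=np.array(c['R']);t=np.array(c['t'])
    p=cv2.undistortPoints(np.array(uv,float).reshape(1,1,2),K(c),np.array(c['dist_coeffs']))[0,0]
    d=R.T@np.array([p[0],p[1],1]); return -R.T@t,d/np.linalg.norm(d)
def onz(cam,uv,z):
    o,d=ray(cam,uv); return o+d*(z-o[2])/d[2]
def tri(uv1,c1,uv2,c2):
    o1,d1=ray(c1,uv1);o2,d2=ray(c2,uv2)
    s=np.linalg.lstsq(np.c_[d1,-d2],o2-o1,rcond=None)[0]
    a,b=o1+d1*s[0],o2+d2*s[1]; return (a+b)/2,np.linalg.norm(a-b)
def shift(X):
    """mm in tool axes from present pose to world X, and pose"""
    s=robot.get_obs(); R=Rn.from_rotvec(s['orientation'])
    return R.inv().apply(np.array(X)-s['ee_pos'])*1000
E
python3 - <<'E'
from h import *
np.set_printoptions(precision=4,suppress=True)
save('top','top0.png');save('side','side0.png')
s=robot.get_obs();print(s['time_s'],s['ee_pos'],s['orientation'],Rn.from_rotvec(s['orientation']).as_matrix(),s['opening'])
for cam in('top','side'):
    c=calibration(cam);print(cam,c['fx'],-np.array(c['R']).T@np.array(c['t']),np.array(c['R'])[2])
    for n in('basket_1','collar','spindle_foot','spindle_top','knob_top','pointer','red_mark','glass_jar','blower','driver_block'):
        for d in spotter.pinpoint(cam,n): print(cam,n,round(d['conf'],2),np.array(d['xyz']),proj(cam,d['xyz'])[0].round())
E
```

```text
0.1 [0.1657 0.5499 0.2234] [-0.4582 -3.1074  0.0031] [[-0.9574  0.2886 -0.0009]
 [ 0.2886  0.9574 -0.0019]
 [ 0.0003 -0.002  -1.    ]] 0.09418853659783707
top 621.8547556875275 [ 0.3999 -0.0295  1.5665] [ 0.1366 -0.0123 -0.9905]
top basket_1 0.88 [ 0.4925 -0.4295  0.0022] [476. 293.]
top basket_1 0.79 [0.4189 0.321  0.0004] [179. 318.]
top basket_1 0.76 [ 0.5642 -0.3187 -0.0001] [433. 265.]
top basket_1 0.72 [ 0.5499  0.3046 -0.0026] [188. 266.]
top basket_1 0.65 [ 0.4603 -0.3261 -0.0005] [436. 306.]
top basket_1 0.6 [ 0.6127 -0.4278  0.0003] [475. 246.]
top basket_1 0.37 [ 0.6878 -0.3075 -0.0007] [428. 217.]
top collar 0.7 [ 0.6    -0.1266  0.0481] [359. 247.]
top collar 0.51 [0.6359 0.1226 0.0438] [259. 231.]
top collar 0.15 [0.698  0.348  0.0004] [174. 209.]
top spindle_foot 0.91 [0.6337 0.1171 0.0423] [261. 232.]
top spindle_top 0.78 [0.6341 0.116  0.1011] [259. 228.]
top spindle_top 0.45 [0.422  0.3181 0.0021] [180. 317.]
top knob_top 0.73 [ 0.5629 -0.1244  0.0818] [359. 260.]
top pointer 0.91 [ 0.5508 -0.0852  0.0491] [342. 267.]
top pointer 0.48 [0.6352 0.1174 0.102 ] [258. 22
[... 977 characters left out ...]
222. 157.]
side knob_top 0.28 [ 0.566  -0.3177 -0.0019] [404. 380.]
side knob_top 0.22 [ 0.5472  0.3075 -0.0038] [180. 200.]
side pointer 0.79 [ 0.549  -0.0918  0.0495] [306. 293.]
side pointer 0.29 [ 0.6888 -0.3082 -0.0038] [441. 334.]
side red_mark 0.86 [ 0.6029 -0.1249  0.0486] [340. 287.]
side red_mark 0.6 [ 0.5513 -0.0883  0.0505] [306. 291.]
side glass_jar 0.61 [ 0.7814 -0.0217 -0.0013] [360. 223.]
side glass_jar 0.18 [ 0.7001  0.3509 -0.0013] [221. 157.]
side blower 0.55 [ 0.6861 -0.308  -0.0012] [440. 334.]
side driver_block 0.82 [ 0.699   0.3499 -0.0011] [221. 158.]
side driver_block 0.45 [ 0.6011 -0.1235  0.0483] [338. 287.]
side driver_block 0.26 [0.6333 0.1202 0.0424] [264. 211.]
```

View pics/top0.png

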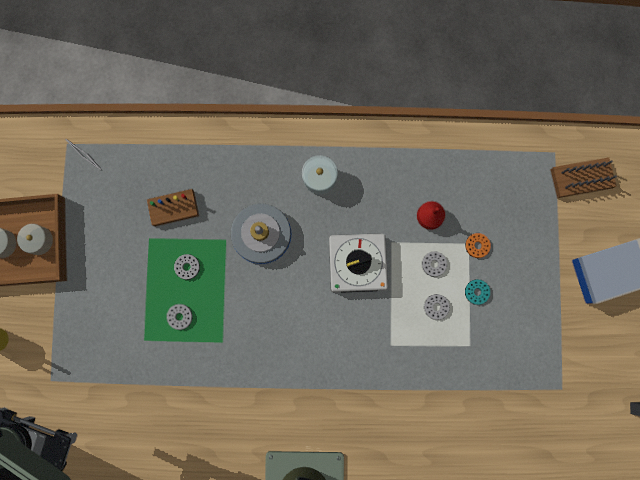

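View pics/side0.png

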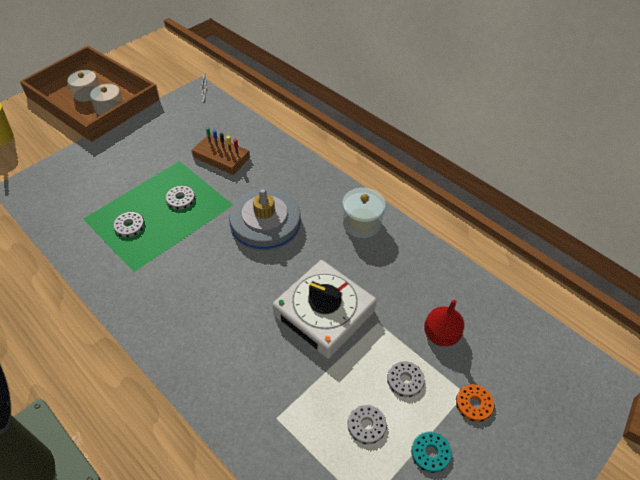

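The top view shows four steel rings: on the green mat at (187,267) and (179,317), and on the white mat at (435,264) and (437,307). Things that could be mistaken for them:
- **Baskets:** an orange ring at (478,245) and a turquoise one at (478,292).
- **Collar:** the collar on the spindle is at (259,231). The brass jar knob at (319,171) and the tray jars at (30,238) are not it.

The yellow pointer is at (350,263) and the red mark at (360,243). Next I'll measure from the masks in both views and check the choice in one close crop.

```bash
cat >> h.py <<'E'
from scipy.optimize import least_squares
def cyl(x,r,h):
    a=np.linspace(0,2*np.pi,60); c=np.c_[r*np.cos(a),r*np.sin(a),0*a]
    return np.r_[c,c+[0,0,h]]+x
def cent(cam,x,r,h):
    m=cv2.moments(cv2.convexHull(proj(cam,cyl(x,r,h)).astype(np.float32))); return np.array([m['m10'],m['m01']])/m['m00']
def masks(cam,name):
    out=[]
    for d in spotter.outline_of(cam,name):
        p=np.argwhere(d['mask'])[:,::-1].astype(np.float32)
        if len(p)<20: continue
        hl=cv2.convexHull(p.astype(np.int32)); m=cv2.moments(hl)
        if m['m00']==0: continue
        im=grab_cache[cam]; out.append((d['conf'],np.array([m['m10'],m['m01']])/m['m00'],m['m00'],np.median(im[d['mask']],0)))
    return out
grab_cache={}
def locate(name,r,h,z=0,zmax=None):
    """fit cylinder of base x,y,z to mask centroids in both views"""
    for c in('top','side'): grab_cache[c]=grab_frame(c)
    T,S=masks('top',name),masks('side',name); res=[]
    for t in T:
        x0=least_squares(lambda p:cent('top',[*p,z],r,h)-t[1],onz('top',t[1],z+h/2)[:2]).x
        best=None
        for s in S:
            x1=least_squares(lambda p:cent('side',[*p,z],r,h)-s[1],onz('side',s[1],z+h/2)[:2]).x
            if np.linalg.norm(x0-x1)<.025 and (best is None or np.linalg.norm(x0-x1)<best[0]): best=(np.linalg.norm(x0-x1),s,x1)
        if best:
            s=best[1]
            f=least_squares(lambda p:np.r_[cent('top',p,r,h)-t[1],cent('side',p,r,h)-s[1]],[*x0,z],x_scale=.01)
            res.append(f.x); print(name,round(t[0],2),round(s[0],2),'3D',f.x.round(4),'top',x0.round(4),'side',best[2].round(4),'px',t[1].round(1),'rgb',t[3])
        else: print(name,t[0],'top only',x0.round(4),t[1].round(),t[3])
    return res
E
python3 - <<'E'
from h import *
np.set_printoptions(precision=4,suppress=True)
locate('basket_1',.032,.012)
locate('collar',.022,.032,.04)
a=grab_cache['top']
cv2.imwrite('pics/crop.png',np.hstack([cv2.resize(a[235:345,140:240],None,fx=3,fy=3,interpolation=2),cv2.resize(a[235:345,390:500],None,fx=3,fy=3,interpolation=2)])[:,:,::-1])
cv2.imwrite('pics/crop2.png',np.hstack([cv2.resize(a[190:310,225:395],None,fx=4.5,fy=4.5,interpolation=2)])[:,:,::-1])
E
```

```text
basket_1 0.98 0.9 3D [ 0.6156 -0.4323  0.0011] top [ 0.6159 -0.4328] side [ 0.6161 -0.4321] px [477.4 245. ] rgb [165.  96.  41.]
basket_1 0.9 0.98 3D [ 0.4947 -0.4293  0.0057] top [ 0.4947 -0.4304] side [ 0.4969 -0.429 ] px [477.2 292.3] rgb [ 42. 123. 121.]
basket_1 0.88 0.66 3D [0.4223 0.3196 0.0028] top [0.4217 0.3207] side [0.4236 0.3218] px [178.9 316.6] rgb [130. 131. 131.]
basket_1 0.78 0.72 3D [ 0.457  -0.3255  0.0034] top [ 0.457 -0.326] side [ 0.4581 -0.3249] px [436.6 306.8] rgb [134. 133. 134.]
basket_1 0.61 0.91 3D [0.5484 0.3056 0.0026] top [0.5491 0.306 ] side [0.5492 0.3081] px [186.8 266.2] rgb [139. 138. 139.]
basket_1 0.27 top only [0.6998 0.3507] [172. 207.] [108.  75.  47.]
collar 0.69 0.73 3D [0.6345 0.121  0.038 ] top [0.634  0.1209] side [0.6336 0.1195] px [258.8 231.1] rgb [133. 114.  62.]
```

View pics/crop.png

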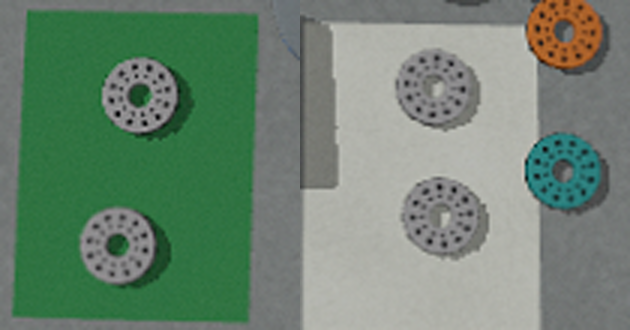

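View pics/crop2.png

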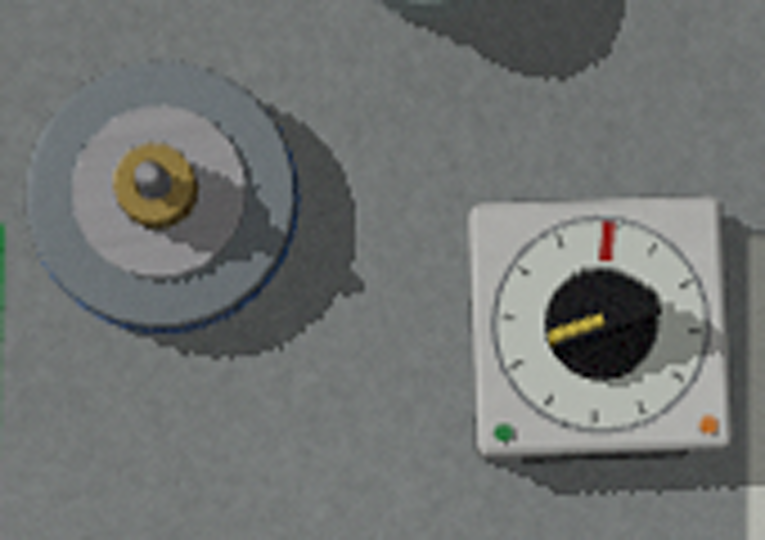

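All four grey rings are plain steel, and the orange and turquoise ones are clearly different, so I want the four on the mats. The red mark lies about 90° clockwise of the yellow pointer. Now I move towards the collar, turning the tool square to the world.

```bash
python3 -m creep '[[1,[-290,-140,0],[0,0,-16.8]],[1,[-290,-140,0],[0,0,-16.8]],[1,[-290,-140,0],[0,0,-16.8]],[1,[-290,-140,0],[0,0,-16.8]],[1,[-290,-140,0],[0,0,-16.8]],[1,[-290,-140,0],[0,0,-16.8]],[1,[-290,-140,0],[0,0,-16.8]],[1,[-290,-140,0],[0,0,-16.8]],[1,[-290,-140,0],[0,0,-16.8]],[1,[-290,-140,0],[0,0,-16.8]]]' 20
python3 - <<'E'
from h import *
s=robot.get_obs(); print(s['time_s'],s['joints'],Rn.from_rotvec(s['orientation']).as_matrix().round(4),shift([.634,.119,.2]))
E
```

```text
time_s: 2.33
ee_pos: [0.4045, 0.3315, 0.2245]
orientation: [-0.006, -3.141, -0.001]
force: [-0.2, -0.7, -0.9]
opening: 0.094
finger_force: 0.0
2.3333 [ 5.20739817e-01  9.59497707e-02  1.66805630e+00  3.86144981e-04
  1.37756628e+00 -1.04627765e+00] [[-1.0e+00  3.9e-03 -2.0e-04]
 [ 3.9e-03  1.0e+00  3.0e-04]
 [ 2.0e-04  3.0e-04 -1.0e+00]] [-230.30896597 -211.64095977   24.38372216]
```

```bash
python3 -m creep '[[1,[-230,-212,20],[0,0,0]],[1,[-230,-212,20],[0,0,0]],[1,[-230,-212,20],[0,0,0]],[1,[-230,-212,20],[0,0,0]],[1,[-230,-212,20],[0,0,0]],[1,[-230,-212,20],[0,0,0]],[1,[-230,-212,20],[0,0,0]],[1,[-230,-212,20],[0,0,0]],[1,[-230,-212,20],[0,0,0]],[1,[-230,-212,20],[0,0,0]]]' 20; python3 -m creep '[[1,[0,0,41],[0,0,0]],[1,[0,0,82],[0,0,0]],[1,[0,0,110],[0,0,0]],[1,[0,0,140],[0,0,0]],[1,[0,0,140],[0,0,0]],[0,[0,0,140],[0,0,0]],[0,[0,0,140],[0,0,0]],[0,[0,0,140],[0,0,0]],[0,[0,0,140],[0,0,0]],[0,[0,0,140],[0,0,0]]]' 20
```

```text
time_s: 3.17
ee_pos: [0.6331, 0.1217, 0.2037]
orientation: [0.0, -3.14, -0.001]
force: [-0.3, -0.3, -0.6]
opening: 0.0936
finger_force: 0.0
time_s: 4.0
ee_pos: [0.6334, 0.1213, 0.0653]
orientation: [-0.001, 3.141, 0.0]
force: [1.3, 0.6, -0.1]
opening: 0.0642
finger_force: 0.0
```

```bash
python3 -m creep '[[0,[0,0,2],[0,0,0]],[0,[0,0,2],[0,0,0]],[0,[0,0,2],[0,0,0]],[0,[0,0,2],[0,0,0]],[0,[0,0,2],[0,0,0]],[0,[0,0,2],[0,0,0]],[0,[0,0,2],[0,0,0]],[0,[0,0,2],[0,0,0]]]' 20
```

```text
time_s: 4.67
ee_pos: [0.6332, 0.1207, 0.0623]
orientation: [0.0, -3.141, 0.0]
force: [-0.9, -1.5, -0.0]
opening: 0.0432
finger_force: 20.0
```

```bash
python3 -m creep '[[0,[0,0,-25],[0,0,0]],[0,[0,0,-50],[0,0,0]],[0,[0,0,-75],[0,0,0]],[0,[0,0,-85],[0,0,0]],[0,[0,0,-85],[0,0,0]],[0,[35,-10,-85],[0,0,0]],[0,[75,-20,-85],[0,0,0]],[0,[115,-20,-85],[0,0,0]],[0,[155,-20,-85],[0,0,0]],[0,[183,-20,-85],[0,0,0]]]'; python3 -m creep '[[0,[0,0,0],[0,0,0]],[0,[0,0,35],[0,0,0]],[0,[0,0,70],[0,0,0]],[0,[0,0,100],[0,0,0]],[0,[0,0,115],[0,0,0]],[0,[0,0,124],[0,0,0]],[0,[0,0,124],[0,0,0]],[0,[0,0,124],[0,0,0]]]'
```

```text
time_s: 5.5
ee_pos: [0.4449, 0.1007, 0.1444]
orientation: [0.0, -3.135, 0.0]
force: [0.2, 0.2, -1.3]
opening: 0.0432
finger_force: 20.0
time_s: 6.17
ee_pos: [0.4503, 0.1008, 0.0226]
orientation: [0.001, -3.141, 0.0]
force: [0.6, -0.3, -0.8]
opening: 0.0438
finger_force: 20.0
```

```bash
python3 -m creep '[[1,[0,0,1],[0,0,0]],[1,[0,0,1],[0,0,0]],[1,[0,0,1],[0,0,0]],[1,[0,0,1],[0,0,0]],[1,[0,0,1],[0,0,0]],[1,[0,0,-30],[0,0,0]],[1,[0,0,-70],[0,0,0]],[1,[0,0,-110],[0,0,0]],[1,[0,0,-130],[0,0,0]],[1,[0,0,-130],[0,0,0]]]'
python3 - <<'E'
from h import *
np.set_printoptions(precision=4,suppress=True)
B=locate('basket_1',.032,.012); C=locate('collar',.022,.032,0)
for cam in('top','side'):
    for n in('spindle_foot','spindle_top','basket_1'):
        for d in spotter.pinpoint(cam,n)[:8]: print(cam,n,round(d['conf'],2),np.array(d['xyz']))
print(robot.get_obs()['ee_pos'])
im=np.hstack([cv2.resize(grab_cache['top'][190:270,220:300],(400,400),interpolation=2),cv2.resize(grab_cache['side'][160:260,215:315],(400,400),interpolation=2)])
cv2.imwrite('pics/sp.png',im[:,:,::-1])
E
```

```text
time_s: 7.0
ee_pos: [0.4549, 0.101, 0.1596]
orientation: [-0.001, 3.129, 0.001]
force: [0.5, 0.4, 0.2]
opening: 0.0937
finger_force: 0.0
basket_1 0.91 top only [0.5486 0.3066] [187. 266.] [144. 143. 144.]
basket_1 0.87 0.81 3D [ 0.6154 -0.4321  0.0022] top [ 0.6159 -0.4332] side [ 0.6164 -0.4318] px [477.5 245. ] rgb [168.  99.  43.]
basket_1 0.78 0.8 3D [ 0.566  -0.3192  0.0019] top [ 0.5661 -0.3194] side [ 0.567  -0.3189] px [433.8 263.6] rgb [137.  137.  137.5]
basket_1 0.66 0.77 3D [ 0.4963 -0.4289  0.0015] top [ 0.4962 -0.429 ] side [ 0.497  -0.4289] px [476.6 291.7] rgb [ 44. 127. 126.]
basket_1 0.58 0.8 3D [ 0.457  -0.3255  0.0039] top [ 0.4574 -0.3264] side [ 0.4582 -0.3247] px [436.7 306.6] rgb [137. 137. 138.]
basket_1 0.57 0.75 3D [0.4221 0.3196 0.0016] top [0.4222 0.3199] side [0.4225 0.321 ] px [179.2 316.5] rgb [137. 136. 137.]
top spindle_foot 0.96 [0.6322 0.1194 0.044 ]
top spindle_top 0.88 [0.6332 0.1157 0.105 ]
top basket_1 0.93 [ 0.6159 -0.4288 -0.0009]
top basket_1 0.86 [ 0.5655 -0.3195  0.0004]
top basket_1 0.71 [ 0.5486  0.3066 -0.0036]
top basket_1 0.71 [ 0.4951 -0.4292  0.0025]
top basket_1 0.59 [0.4194 0.3217 0.0029]
top basket_1 0.56 [ 0.4563 -0.3244  0.0014]
side spindle_foot 0.83 [0.6329 0.119  0.0415]
side spindle_top 0.94 [0.6368 0.1236 0.1034]
side spindle_top 0.74 [0.5466 0.3057 0.0016]
side spindle_top 0.69 [ 0.4562 -0.3232 -0.0001]
side basket_1 0.94 [ 0.5659 -0.321  -0.0026]
side basket_1 0.9 [ 0.6116 -0.4287 -0.0039]
side basket_1 0.84 [ 0.4238  0.3219 -0.0017]
side basket_1 0.75 [ 0.4579 -0.3236 -0.0041]
side basket_1 0.65 [ 0.4987 -0.4265  0.0014]
side basket_1 0.62 [ 0.5485  0.3034 -0.    ]
side basket_1 0.55 [ 0.5513 -0.0878  0.0493]
[0.4502 0.1008 0.1532]
```

View pics/sp.png

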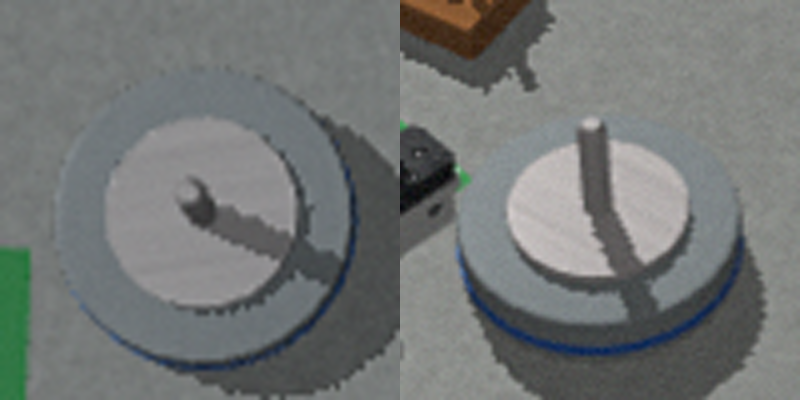

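```bash
python3 - <<'E'
from h import *
np.set_printoptions(precision=4,suppress=True)
print(tri((257.4,227.8),'top',(263,190.3),'side'), onz('top',(257.4,227.8),.101),onz('side',(263,190.3),.101))
x=least_squares(lambda p:proj('top',cyl([*p,.04],.048,0)).mean(0)-[260.3,232.4],[.63,.12]).x
y=least_squares(lambda p:proj('side',cyl([*p,.04],.048,0)).mean(0)-[215+198/4,160+208/4],[.63,.12]).x
print(x,y)
E
python3 -m creep '[[1,[-20,40,0],[0,0,0]],[1,[-36,78,0],[0,0,0]],[1,[-54,115,0],[0,0,0]],[1,[-72,152,0],[0,0,0]],[1,[-90,188,0],[0,0,0]],[1,[-99,206,0],[0,0,0]],[1,[-99,206,40],[0,0,0]],[1,[-99,206,80],[0,0,0]],[1,[-99,206,100],[0,0,0]],[1,[-99,206,100],[0,0,0]]]' 20
```

```text
(array([0.6351, 0.1196, 0.103 ]), np.float64(0.0008367147712130669)) [0.6351 0.1201 0.101 ] [0.6367 0.1209 0.101 ]
[0.6327 0.1188] [0.6334 0.1187]
time_s: 8.53
ee_pos: [0.5441, 0.3051, 0.0467]
orientation: [0.001, -3.13, 0.007]
force: [-0.1, -0.6, -0.5]
opening: 0.0939
finger_force: 0.0
```

```bash
python3 -m creep '[[1,[0,0,15],[0,0,0]],[1,[0,0,31],[0,0,0]],[1,[0,0,31],[0,0,0]],[0,[0,0,31],[0,0,0]],[0,[0,0,31],[0,0,0]],[0,[0,0,31],[0,0,0]],[0,[0,0,31],[0,0,0]],[0,[0,0,31],[0,0,0]],[0,[0,0,31],[0,0,0]],[0,[0,0,31],[0,0,0]]]' 20
```

```text
time_s: 9.37
ee_pos: [0.55, 0.3071, 0.0237]
orientation: [-0.001, 3.14, 0.001]
force: [-1.1, 0.0, 5.1]
opening: 0.0629
finger_force: 19.8
```

```bash
python3 -m creep '[[0,[0,0,-30],[0,0,0]],[0,[0,0,-60],[0,0,0]],[0,[0,0,-95],[0,0,0]],[0,[0,0,-125],[0,0,0]],[0,[-16,-35,-125],[0,0,0]],[0,[-33,-73,-125],[0,0,0]],[0,[-50,-110,-125],[0,0,0]],[0,[-66,-147,-125],[0,0,0]],[0,[-78,-175,-125],[0,0,0]],[0,[-84,-187,-125],[0,0,0]]]';python3 -m creep '[[0,[0,0,0],[0,0,0]],[0,[0,0,0],[0,0,0]],[0,[0,0,0],[0,0,0]]]'
python3 - <<'E'
from h import *
np.set_printoptions(precision=4,suppress=True)
s=robot.get_obs();print(s['ee_pos'],s['orientation'],s['force'],s['opening'])
B=locate('basket_1',.032,.012,s['ee_pos'][2]-.019)
E
```

```text
time_s: 10.2
ee_pos: [0.6343, 0.1156, 0.1469]
orientation: [-0.005, -3.141, 0.002]
force: [-0.9, -0.1, -1.2]
opening: 0.0628
finger_force: 19.8
time_s: 10.45
ee_pos: [0.6323, 0.1215, 0.1469]
orientation: [0.003, -3.14, -0.001]
force: [-0.8, -0.2, -0.8]
opening: 0.0628
finger_force: 19.8
[0.6323 0.1215 0.1469] [ 0.0026 -3.1401 -0.0015] [-0.8011 -0.2338 -0.8297] 0.06281319760433335
basket_1 0.85 top only [ 0.554  -0.2961] [434. 263.] [142. 141. 142.]
basket_1 0.83 top only [ 0.4528 -0.3009] [436. 307.] [94. 93. 94.]
basket_1 0.77 top only [ 0.4876 -0.3981] [477. 292.] [ 45. 128. 127.]
basket_1 0.73 top only [ 0.5988 -0.3997] [477. 245.] [172. 103.  45.]
basket_1 0.66 0.95 3D [0.6178 0.1254 0.1302] top [0.6112 0.1319] side [0.6239 0.1224] px [250.6 235.6] rgb [97. 97. 98.]
basket_1 0.56 top only [0.4208 0.291 ] [179. 316.] [139. 139. 140.]
```

Run:
```python
from h import *
save('side','s1.png',(195,120,345,232),5)
print(proj('side',cyl([.6323,.1215,.130],.032,.012))[[0,15,30,45,60,75,90,105]].round(1)-[195,120], proj('side',[[.634,.1195,.102]])-[195,120])
```

```text
[[77.3 53. ]
 [54.3 53.1]
 [53.5 69.6]
 [77.2 68.7]
 [77.1 48.6]
 [53.8 48.7]
 [53.  65.3]
 [76.9 64.3]] [[67.44930149 70.99336014]]
```

View pics/s1.png

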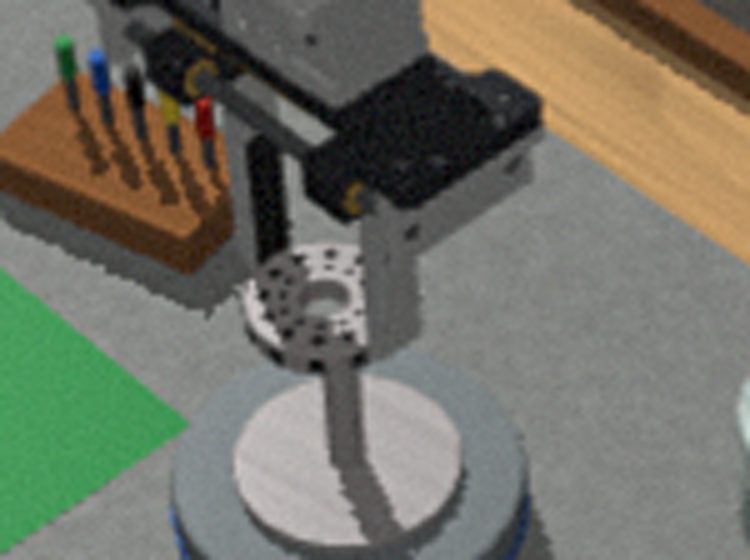

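```bash
python3 -m creep '[[0,[-3,-1,0],[0,0,0]],[0,[-3,-1,10],[0,0,0]],[0,[-3,-1,18],[0,0,0]],[0,[-3,-1,24],[0,0,0]],[0,[-3,-1,28],[0,0,0]],[0,[-3,-1,32],[0,0,0]],[0,[-3,-1,36],[0,0,0]],[0,[-3,-1,40],[0,0,0]],[0,[-3,-1,40],[0,0,0]]]'
```

```text
time_s: 11.45
ee_pos: [0.6357, 0.1188, 0.1064]
orientation: [0.001, -3.14, 0.0]
force: [0.4, 0.6, -0.8]
opening: 0.0628
finger_force: 19.8
```

```bash
python3 -m creep '[[0,[0,0,12],[0,0,0]],[0,[0,0,24],[0,0,0]],[0,[0,0,34],[0,0,0]],[0,[0,0,40],[0,0,0]],[0,[0,0,43],[0,0,0]],[0,[0,0,43],[0,0,0]]]'; python3 -m creep '[[0.85,[0,0,0],[0,0,0]],[0.85,[0,0,0],[0,0,0]],[0.85,[0,0,0],[0,0,0]],[0.85,[0,0,0],[0,0,0]],[1,[0,0,-20],[0,0,0]],[1,[0,0,-60],[0,0,0]],[1,[0,0,-100],[0,0,0]],[1,[0,0,-100],[0,0,0]]]'
```

```text
time_s: 11.95
ee_pos: [0.6359, 0.1188, 0.0637]
orientation: [0.001, -3.14, 0.0]
force: [-0.2, 0.4, -1.4]
opening: 0.0627
finger_force: 19.8
time_s: 12.62
ee_pos: [0.6425, 0.1193, 0.1749]
orientation: [-0.001, 3.124, 0.001]
force: [2.4, -0.2, 2.0]
opening: 0.0938
finger_force: 0.0
```

```bash
python3 -m creep '[[1,[28,26,0],[0,0,0]],[1,[56,52,0],[0,0,0]],[1,[84,78,0],[0,0,0]],[1,[112,104,0],[0,0,0]],[1,[140,130,0],[0,0,0]],[1,[168,156,0],[0,0,0]],[1,[196,182,0],[0,0,0]],[1,[214,201,0],[0,0,0]],[1,[214,201,0],[0,0,0]],[1,[214,201,0],[0,0,0]]]'
python3 - <<'E'
from h import *
np.set_printoptions(precision=4,suppress=True)
print(robot.get_obs()['ee_pos'])
B=locate('basket_1',.032,.012);C=locate('collar',.022,.032)
B=locate('basket_1',.032,.012,.04)
im=np.hstack([cv2.resize(grab_cache['top'][190:270,220:300],(400,400),interpolation=2),cv2.resize(grab_cache['side'][160:260,215:315],(400,400),interpolation=2)])
cv2.imwrite('pics/sp1.png',im[:,:,::-1])
E
```

```text
time_s: 13.45
ee_pos: [0.4216, 0.3207, 0.1648]
orientation: [-0.006, 3.14, 0.0]
force: [0.2, 0.1, -0.1]
opening: 0.094
finger_force: 0.0
[0.4216 0.3207 0.1648]
basket_1 0.97 0.98 3D [ 0.5662 -0.3192  0.0007] top [ 0.5665 -0.3196] side [ 0.5664 -0.319 ] px [433.8 263.5] rgb [138.  137.  138.5]
basket_1 0.85 top only [0.6407 0.1226] [260. 232.] [139.5 139.  140. ]
basket_1 0.83 0.77 3D [ 0.4567 -0.3247  0.0046] top [ 0.4563 -0.325 ] side [ 0.4585 -0.324 ] px [436.2 307.1] rgb [138. 138. 139.]
basket_1 0.65 0.7 3D [ 0.4951 -0.4285  0.0043] top [ 0.4948 -0.4291] side [ 0.4971 -0.4285] px [476.7 292.3] rgb [ 44.  127.  125.5]
basket_1 0.61 0.91 3D [ 0.6173 -0.432  -0.0021] top [ 0.6172 -0.432 ] side [ 0.6161 -0.4319] px [477.  244.4] rgb [171. 101.  44.]
collar 0.59 0.72 3D [0.4505 0.1011 0.0002] top [0.4502 0.1012] side [0.4508 0.1011] px [266.  306.8] rgb [143. 123.  68.]
basket_1 0.91 0.85 3D [ 0.6165 -0.432  -0.0004] top [ 0.6112 -0.4226] side [ 0.5955 -0.434 ] px [477.4 244.6] rgb [172. 100.  43.]
basket_1 0.89 0.63 3D [ 0.5653 -0.3195  0.0028] top [ 0.5613 -0.3126] side [ 0.5481 -0.3264] px [434.  263.9] rgb [138. 137. 138.]
basket_1 0.7 0.58 3D [ 0.457  -0.3247  0.003 ] top [ 0.455  -0.3171] side [ 0.4448 -0.3316] px [436. 307.] rgb [139. 138. 139.]
basket_1 0.64 0.73 3D [0.6344 0.1187 0.0398] top [0.6347 0.1186] side [0.6341 0.1187] px [260.1 231.5] rgb [138. 137. 138.]
basket_1 0.63 0.81 3D [ 0.4952 -0.4289  0.0055] top [ 0.4932 -0.4201] side [ 0.482  -0.4311] px [477.2 292. ] rgb [ 44. 128. 126.]
```

View pics/sp1.png

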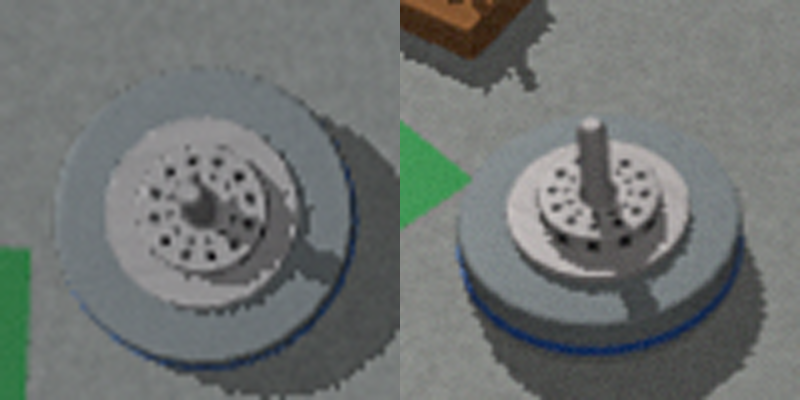

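The first basket lies flat on the turntable around the spindle, in the middle of both crops. Next is the second one.

```bash
python3 -m creep '[[1,[0,0,40],[0,0,0]],[1,[0,0,80],[0,0,0]],[1,[0,0,110],[0,0,0]],[1,[0,0,130],[0,0,0]],[1,[0,0,141],[0,0,0]],[1,[0,0,141],[0,0,0]],[0.6,[0,0,141],[0,0,0]],[0.6,[0,0,141],[0,0,0]],[0,[0,0,141],[0,0,0]],[0,[0,0,141],[0,0,0]]]';python3 -m creep '[[0,[0,0,0],[0,0,0]],[0,[0,0,0],[0,0,0]],[0,[0,0,0],[0,0,0]],[0,[0,0,0],[0,0,0]],[0,[0,0,0],[0,0,0]],[0,[0,0,0],[0,0,0]]]'
```

```text
time_s: 14.88
ee_pos: [0.4234, 0.3204, 0.025]
orientation: [-0.001, 3.139, 0.002]
force: [-0.3, -0.2, -0.3]
opening: 0.0708
finger_force: 0.0
time_s: 15.38
ee_pos: [0.4229, 0.3202, 0.0245]
orientation: [-0.001, 3.14, 0.001]
force: [-1.6, -1.3, 5.9]
opening: 0.0624
finger_force: 19.9
```

```bash
python3 -m creep '[[0,[0,0,-30],[0,0,0]],[0,[0,0,-60],[0,0,0]],[0,[0,0,-95],[0,0,0]],[0,[0,0,-123],[0,0,0]],[0,[-26,-25,-123],[0,0,0]],[0,[-54,-51,-123],[0,0,0]],[0,[-82,-78,-123],[0,0,0]],[0,[-110,-105,-123],[0,0,0]],[0,[-138,-131,-123],[0,0,0]],[0,[-165,-157,-123],[0,0,0]]]';python3 -m creep '[[0,[-27,-25,0],[0,0,0]],[0,[-41,-39,0],[0,0,0]],[0,[-46,-44,0],[0,0,0]],[0,[-46,-44,0],[0,0,0]],[0,[-46,-44,0],[0,0,0]],[0,[-46,-44,0],[0,0,0]]]'
python3 - <<'E'
from h import *
save('side','s2.png',(195,120,345,232),4)
s=robot.get_obs();print(s['ee_pos']); print(4*(proj('side',[s['ee_pos']+[0,0,-.007]])-[195,120]))
E
```

```text
time_s: 16.22
ee_pos: [0.5879, 0.1613, 0.1458]
orientation: [0.0, -3.14, 0.0]
force: [1.0, 0.5, -1.6]
opening: 0.0625
finger_force: 19.9
time_s: 16.72
ee_pos: [0.6318, 0.1203, 0.1459]
orientation: [0.003, -3.14, -0.001]
force: [-0.5, 0.6, -1.0]
opening: 0.0626
finger_force: 19.9
[0.63186013 0.12040678 0.14611376]
[[260.85644554 232.32340419]]
```

View pics/s2.png

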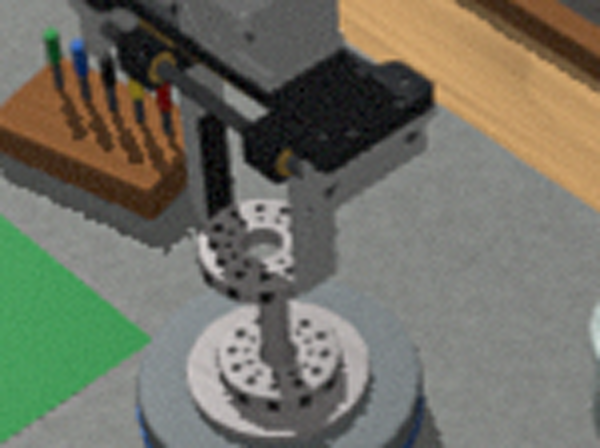

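```bash
python3 -m creep '[[0,[-3,-1,0],[0,0,0]],[0,[-3,-1,10],[0,0,0]],[0,[-3,-1,18],[0,0,0]],[0,[-3,-1,24],[0,0,0]],[0,[-3,-1,28],[0,0,0]],[0,[-3,-1,32],[0,0,0]],[0,[-3,-1,36],[0,0,0]],[0,[-3,-1,40],[0,0,0]],[0,[-3,-1,40],[0,0,0]]]'
```

```text
time_s: 17.52
ee_pos: [0.6357, 0.1182, 0.1053]
orientation: [0.001, -3.14, -0.001]
force: [-0.2, 1.8, -3.0]
opening: 0.0622
finger_force: 19.9
```

```bash
python3 -m creep '[[0,[0,0,10],[0,0,0]],[0,[0,0,19],[0,0,0]],[0,[0,0,25],[0,0,0]],[0,[0,0,28],[0,0,0]],[0,[0,0,28],[0,0,0]]]'; python3 -m creep '[[0.85,[0,0,0],[0,0,0]],[0.85,[0,0,0],[0,0,0]],[0.85,[0,0,0],[0,0,0]],[0.85,[0,0,0],[0,0,0]],[1,[0,0,-20],[0,0,0]],[1,[0,0,-60],[0,0,0]],[1,[0,0,-100],[0,0,0]],[1,[0,0,-100],[0,0,0]],[1,[0,0,-100],[0,0,0]]]'
```

```text
time_s: 17.93
ee_pos: [0.6357, 0.1182, 0.0769]
orientation: [0.001, -3.14, -0.001]
force: [0.7, 4.1, -3.9]
opening: 0.0621
finger_force: 19.9
time_s: 18.68
ee_pos: [0.6394, 0.1176, 0.1833]
orientation: [-0.0, 3.132, -0.0]
force: [0.4, -1.0, 0.4]
opening: 0.0939
finger_force: 0.0
```

```bash
python3 -m creep '[[1,[6,-40,0],[0,0,0]],[1,[12,-80,0],[0,0,0]],[1,[18,-120,0],[0,0,0]],[1,[25,-160,0],[0,0,0]],[1,[32,-200,0],[0,0,0]],[1,[38,-240,0],[0,0,0]],[1,[45,-280,0],[0,0,0]],[1,[51,-320,0],[0,0,0]],[1,[58,-360,0],[0,0,0]],[1,[64,-400,0],[0,0,0]]]'; python3 -m creep '[[1,[6,-37,0],[0,0,0]],[1,[6,-37,0],[0,0,0]],[1,[6,-37,0],[0,0,0]],[1,[6,-37,0],[0,0,0]]]'
python3 - <<'E'
from h import *
np.set_printoptions(precision=4,suppress=True)
s=robot.get_obs(); print(s['ee_pos'],s['joints'])
B=locate('basket_1',.032,.024,.04);C=locate('collar',.022,.032)
B=locate('basket_1',.032,.012)
print(shift([.5662,-.319,.0235]))
E
```

```text
time_s: 19.52
ee_pos: [0.5706, -0.2836, 0.1764]
orientation: [0.0, -3.139, -0.002]
force: [-0.0, -1.1, 0.0]
opening: 0.094
finger_force: 0.0
time_s: 19.85
ee_pos: [0.5655, -0.3185, 0.1767]
orientation: [-0.001, -3.139, -0.004]
force: [0.2, -0.1, 0.7]
opening: 0.0945
finger_force: 0.0
[ 0.5655 -0.3185  0.1767] [-0.6463  0.4015  1.3917  0.0004  1.3516 -2.2169]
basket_1 0.91 top only [0.6353 0.1187] [260. 231.] [137. 136. 138.]
basket_1 0.61 top only [ 0.5065 -0.4001] [470. 286.] [ 46. 135. 133.]
basket_1 0.56 0.94 3D [ 0.5481 -0.3261  0.0337] top [ 0.5471 -0.3245] side [ 0.5455 -0.3274] px [439.3 269.4] rgb [138. 138. 140.]
collar 0.79 0.77 3D [ 0.4511  0.1018 -0.0016] top [0.4511 0.1016] side [0.4506 0.1007] px [265.9 306.5] rgb [146. 125.  70.]
collar 0.53 top only [0.6422 0.1222] [260. 230.] [138. 137. 138.]
collar 0.45 top only [0.6344 0.1211] [260. 233.] [112. 119. 123.]
basket_1 0.95 top only [0.642  0.1239] [260. 231.] [139.  138.  139.5]
basket_1 0.64 0.94 3D [ 0.5476 -0.3262  0.0402] top [ 0.5501 -0.3322] side [ 0.5669 -0.3194] px [438.8 270. ] rgb [138.  137.  138.5]
basket_1 0.42 top only [ 0.5086 -0.4109] [470. 287.] [ 45. 135. 133.]
[  0.4481  -0.0103 155.0441]
```

```bash
python3 -m creep '[[1,[0,0,40],[0,0,0]],[1,[0,0,80],[0,0,0]],[1,[0,0,115],[0,0,0]],[1,[0,0,140],[0,0,0]],[1,[0,0,152],[0,0,0]],[1,[0,0,152],[0,0,0]],[0.6,[0,0,152],[0,0,0]],[0.6,[0,0,152],[0,0,0]],[0,[0,0,152],[0,0,0]],[0,[0,0,152],[0,0,0]]]';python3 -m creep '[[0,[0,0,0],[0,0,0]],[0,[0,0,0],[0,0,0]],[0,[0,0,0],[0,0,0]],[0,[0,0,0],[0,0,0]],[0,[0,0,0],[0,0,0]],[0,[0,0,0],[0,0,0]]]'
```

```text
time_s: 21.28
ee_pos: [0.568, -0.3203, 0.029]
orientation: [-0.001, 3.138, -0.004]
force: [-0.1, -1.3, -0.4]
opening: 0.0708
finger_force: 0.0
time_s: 21.78
ee_pos: [0.5676, -0.3198, 0.0284]
orientation: [-0.001, 3.139, -0.002]
force: [-0.3, 1.1, 6.2]
opening: 0.0637
finger_force: 20.0
```

```bash
python3 -m creep '[[0.8,[0,0,0],[0,0,0]],[0.8,[0,0,0],[0,0,0]],[0.8,[0,0,5],[0,0,0]],[0.8,[0,0,5],[0,0,0]],[0,[0,0,5],[0,0,0]],[0,[0,0,5],[0,0,0]],[0,[0,0,5],[0,0,0]],[0,[0,0,5],[0,0,0]],[0,[0,0,5],[0,0,0]],[0,[0,0,5],[0,0,0]]]'
```

```text
time_s: 22.62
ee_pos: [0.5664, -0.3191, 0.0214]
orientation: [0.001, -3.141, -0.0]
force: [0.8, 0.3, -1.6]
opening: 0.0647
finger_force: 20.0
```

```bash
python3 -m creep '[[0,[0,0,-35],[0,0,0]],[0,[0,0,-70],[0,0,0]],[0,[0,0,-105],[0,0,0]],[0,[0,0,-125],[0,0,0]],[0,[-5,30,-125],[0,0,0]],[0,[-11,68,-125],[0,0,0]],[0,[-17,106,-125],[0,0,0]],[0,[-23,144,-125],[0,0,0]],[0,[-29,182,-125],[0,0,0]],[0,[-35,220,-125],[0,0,0]]]';python3 -m creep '[[0,[-6,38,0],[0,0,0]],[0,[-12,76,0],[0,0,0]],[0,[-18,114,0],[0,0,0]],[0,[-24,152,0],[0,0,0]],[0,[-29,185,0],[0,0,0]],[0,[-32,205,0],[0,0,0]],[0,[-34,216,0],[0,0,0]],[0,[-34,218,0],[0,0,0]],[0,[-34,218,0],[0,0,0]],[0,[-34,218,0],[0,0,0]]]'
python3 - <<'E'
from h import *
save('side','s3.png',(195,120,345,232),4)
s=robot.get_obs();print(s['ee_pos']); print(4*(proj('side',[s['ee_pos']+[0,0,-.009]])-[195,120]))
E
```

```text
time_s: 23.45
ee_pos: [0.6013, -0.0974, 0.1466]
orientation: [-0.0, 3.141, -0.0]
force: [0.7, -0.2, -0.4]
opening: 0.0641
finger_force: 20.0
time_s: 24.28
ee_pos: [0.6352, 0.1175, 0.1463]
orientation: [-0.001, -3.141, 0.001]
force: [0.2, -0.1, -1.5]
opening: 0.0641
finger_force: 20.0
[0.63522317 0.11719099 0.14633156]
[[270.61338158 234.83321004]]
```

View pics/s3.png

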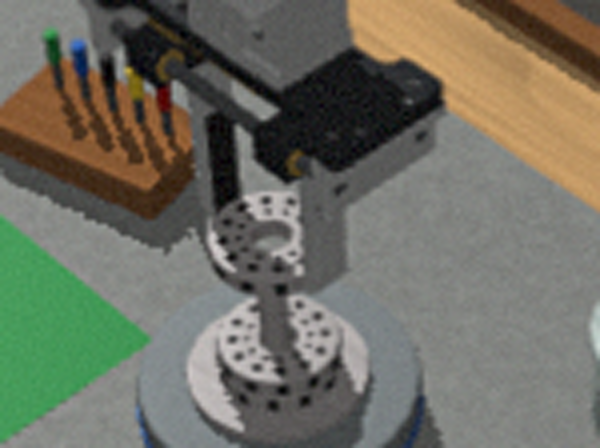

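The third basket's hole, at (271,236) in the crop, sits over the spindle, and two baskets lie flat below it. Lowering now.

```bash
python3 -m creep '[[0,[0,1,0],[0,0,0]],[0,[0,1,10],[0,0,0]],[0,[0,1,18],[0,0,0]],[0,[0,1,24],[0,0,0]],[0,[0,1,28],[0,0,0]],[0,[0,1,32],[0,0,0]],[0,[0,1,36],[0,0,0]],[0,[0,1,40],[0,0,0]],[0,[0,1,40],[0,0,0]]]'
```

```text
time_s: 25.08
ee_pos: [0.6347, 0.1199, 0.1053]
orientation: [0.001, -3.14, 0.0]
force: [0.3, -0.1, -0.8]
opening: 0.0641
finger_force: 20.0
```

```bash
python3 -m creep '[[0,[0,0,8],[0,0,0]],[0,[0,0,14],[0,0,0]],[0,[0,0,18],[0,0,0]],[0,[0,0,18],[0,0,0]],[0,[0,0,18],[0,0,0]]]'; python3 -m creep '[[0.85,[0,0,0],[0,0,0]],[0.85,[0,0,0],[0,0,0]],[0.85,[0,0,0],[0,0,0]],[0.85,[0,0,0],[0,0,0]],[1,[0,0,-20],[0,0,0]],[1,[0,0,-60],[0,0,0]],[1,[0,0,-90],[0,0,0]],[1,[0,0,-90],[0,0,0]],[1,[0,0,-90],[0,0,0]]]'
```

```text
time_s: 25.5
ee_pos: [0.635, 0.1199, 0.0879]
orientation: [0.001, -3.141, 0.0]
force: [0.6, -0.5, -1.6]
opening: 0.0641
finger_force: 20.0
time_s: 26.25
ee_pos: [0.6375, 0.12, 0.1821]
orientation: [-0.001, 3.135, 0.001]
force: [-0.0, -0.9, -1.2]
opening: 0.094
finger_force: 0.0
```

```bash
python3 -m creep '[[1,[14,-36,0],[0,0,0]],[1,[28,-72,0],[0,0,0]],[1,[43,-108,0],[0,0,0]],[1,[57,-144,0],[0,0,0]],[1,[72,-180,0],[0,0,0]],[1,[86,-216,0],[0,0,0]],[1,[101,-252,0],[0,0,0]],[1,[115,-288,0],[0,0,0]],[1,[130,-324,0],[0,0,0]],[1,[144,-360,0],[0,0,0]]]'; python3 -m creep '[[1,[14,-36,0],[0,0,0]],[1,[28,-72,0],[0,0,0]],[1,[34,-85,0],[0,0,0]],[1,[34,-85,0],[0,0,0]],[1,[34,-85,0],[0,0,0]],[1,[34,-85,0],[0,0,0]]]'
python3 - <<'E'
from h import *
np.set_printoptions(precision=4,suppress=True)
s=robot.get_obs(); print(s['ee_pos'],s['joints'])
B=locate('basket_1',.032,.036,.04);C=locate('collar',.022,.032)
B=locate('basket_1',.032,.012)
print(masks('side','basket_1'))
print(shift([.457,-.325,.0225]))
im=np.hstack([cv2.resize(grab_cache['top'][190:270,220:300],(400,400),interpolation=2),cv2.resize(grab_cache['side'][160:260,215:315],(400,400),interpolation=2)])
cv2.imwrite('pics/sp3.png',im[:,:,::-1])
E
```

```text
time_s: 27.08
ee_pos: [0.4893, -0.2409, 0.1766]
orientation: [0.001, -3.139, -0.003]
force: [0.1, -1.2, 1.3]
opening: 0.0941
finger_force: 0.0
time_s: 27.58
ee_pos: [0.4575, -0.3235, 0.1774]
orientation: [0.002, -3.141, -0.003]
force: [0.4, 1.0, 0.2]
opening: 0.0937
finger_force: 0.0
[ 0.4575 -0.3235  0.1774] [-0.7705  0.2198  1.6265  0.0009  1.2975 -2.3427]
basket_1 0.96 top only [0.6386 0.12  ] [259. 229.] [137. 136. 137.]
basket_1 0.7 top only [ 0.6087 -0.4191] [477. 245.] [168. 100.  44.]
collar 0.58 0.61 3D [0.4508 0.1008 0.0007] top [0.4514 0.1004] side [0.4507 0.1015] px [266.3 306.3] rgb [143. 122.  68.]
collar 0.58 top only [ 0.5677 -0.1256] [358. 261.] [25. 25. 27.]
collar 0.19 top only [0.6347 0.1203] [261. 233.] [110. 117. 121.]
basket_1 0.58 top only [0.6465 0.1263] [259. 229.] [139. 138. 139.]
basket_1 0.58 0.66 3D [ 0.6159 -0.4317  0.0015] top [ 0.6161 -0.432 ] side [ 0.6167 -0.4316] px [477.1 244.9] rgb [168. 100.  44.]
[(0.94, array([430.9819, 451.4626]), 1273.5, array([ 40., 166., 160.])), (0.69, array([366.3794, 423.9224]), 1171.0, array([187., 182., 181.])), (0.66, array([474.6033, 402.2865]), 1117.0, array([236., 122.,  37.])), (0.53, array([290.3925, 211.0843]), 132.5, array([151. , 159.5, 162. ])), (0.22, array([318.084 , 299.9098]), 319.5, array([23., 24., 24.]))]
[  0.5412   0.1708 155.9755]
```

View pics/sp3.png

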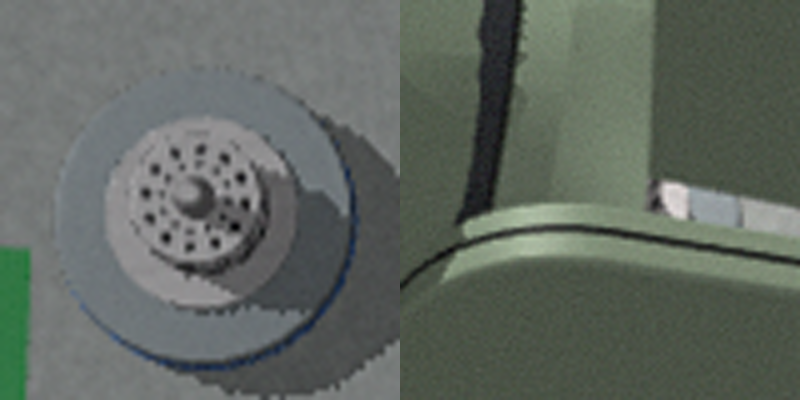

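The top crop shows three stacked rings on the spindle, and the arm hides the side view. Side mask (366,424) shows the fourth basket hasn't moved.

```bash
python3 -m creep '[[1,[0,0,40],[0,0,0]],[1,[0,0,80],[0,0,0]],[1,[0,0,115],[0,0,0]],[1,[0,0,140],[0,0,0]],[1,[0,0,152],[0,0,0]],[1,[0,0,155],[0,0,0]],[0.7,[0,0,155],[0,0,0]],[0.7,[0,0,155],[0,0,0]],[0.7,[0,0,155],[0,0,0]]]'
```

```text
time_s: 28.98
ee_pos: [0.4591, -0.3267, 0.0258]
orientation: [-0.001, 3.138, -0.005]
force: [0.6, 0.3, 1.3]
opening: 0.0775
finger_force: 0.0
```

```bash
python3 -m creep '[[0.7,[1,0,3],[0,0,0]],[0.7,[1,0,3],[0,0,0]],[0,[1,0,3],[0,0,0]],[0,[1,0,3],[0,0,0]],[0,[1,0,3],[0,0,0]],[0,[1,0,3],[0,0,0]],[0,[1,0,3],[0,0,0]],[0,[1,0,3],[0,0,0]],[0,[1,0,3],[0,0,0]]]'
```

```text
time_s: 29.73
ee_pos: [0.4568, -0.3255, 0.0212]
orientation: [-0.001, 3.141, -0.001]
force: [-0.6, 0.1, 4.8]
opening: 0.0629
finger_force: 19.9
```

```bash
python3 -m creep '[[0,[0,0,-35],[0,0,0]],[0,[0,0,-70],[0,0,0]],[0,[0,0,-105],[0,0,0]],[0,[0,0,-126],[0,0,0]],[0,[-12,30,-126],[0,0,0]],[0,[-26,65,-126],[0,0,0]],[0,[-40,100,-126],[0,0,0]],[0,[-54,135,-126],[0,0,0]],[0,[-68,170,-126],[0,0,0]],[0,[-82,205,-126],[0,0,0]]]';python3 -m creep '[[0,[-14,35,0],[0,0,0]],[0,[-28,70,0],[0,0,0]],[0,[-42,105,0],[0,0,0]],[0,[-56,140,0],[0,0,0]],[0,[-70,175,0],[0,0,0]],[0,[-84,210,0],[0,0,0]],[0,[-93,233,0],[0,0,0]],[0,[-96,240,0],[0,0,0]],[0,[-96,240,0],[0,0,0]],[0,[-96,240,0],[0,0,0]]]'
python3 - <<'E'
from h import *
save('side','s4.png',(195,120,345,232),4)
s=robot.get_obs();print(s['ee_pos']); print(4*(proj('side',[s['ee_pos']+[0,0,-.009]])-[195,120]))
E
```

```text
time_s: 30.57
ee_pos: [0.5384, -0.1184, 0.1459]
orientation: [0.0, -3.141, -0.0]
force: [1.6, -0.1, -1.8]
opening: 0.0623
finger_force: 19.8
time_s: 31.4
ee_pos: [0.6337, 0.1193, 0.1456]
orientation: [0.002, -3.14, 0.002]
force: [-0.8, 0.1, -0.6]
opening: 0.0629
finger_force: 19.8
[0.63362964 0.11862666 0.14578187]
[[266.28286821 235.76959293]]
```

View pics/s4.png

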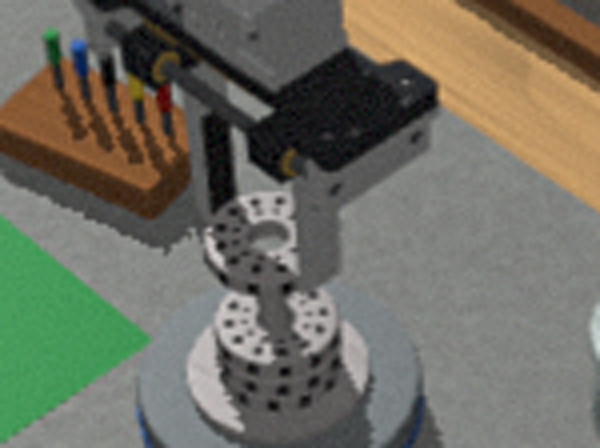

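```bash
python3 -m creep '[[0,[-1,0,10],[0,0,0]],[0,[-1,0,18],[0,0,0]],[0,[-1,0,24],[0,0,0]],[0,[-1,0,28],[0,0,0]],[0,[-1,0,32],[0,0,0]],[0,[-1,0,36],[0,0,0]],[0,[-1,0,40],[0,0,0]],[0,[-1,0,44],[0,0,0]],[0,[-1,0,46],[0,0,0]],[0,[-1,0,46],[0,0,0]]]'
```

```text
time_s: 32.28
ee_pos: [0.635, 0.1199, 0.0998]
orientation: [0.001, -3.141, 0.0]
force: [-0.2, -0.3, -1.0]
opening: 0.0628
finger_force: 19.8
```

Down without contact force. Release, rise, go over the collar and look.

```bash
python3 -m creep '[[0,[0,0,1],[0,0,0]],[0.85,[0,0,1],[0,0,0]],[0.85,[0,0,1],[0,0,0]],[0.85,[0,0,1],[0,0,0]],[0.85,[0,0,1],[0,0,0]],[1,[0,0,-20],[0,0,0]],[1,[0,0,-55],[0,0,0]],[1,[0,0,-70],[0,0,0]],[1,[0,0,-70],[0,0,0]]]'; python3 -m creep '[[1,[36,-4,0],[0,0,0]],[1,[72,-8,0],[0,0,0]],[1,[108,-12,0],[0,0,0]],[1,[144,-16,0],[0,0,0]],[1,[170,-19,0],[0,0,0]],[1,[184,-19,0],[0,0,0]],[1,[184,-19,0],[0,0,0]],[1,[184,-19,0],[0,0,0]],[1,[184,-19,0],[0,0,0]]]'
python3 - <<'E'
from h import *
np.set_printoptions(precision=4,suppress=True)
s=robot.get_obs(); print(s['ee_pos'],s['joints'])
B=locate('basket_1',.032,.048,.04);C=locate('collar',.022,.032)
S=masks('side','collar'); print(S)
for m in S: print(least_squares(lambda p:cent('side',[*p,0],.022,.032)-m[1],[.45,.1]).x)
im=np.hstack([cv2.resize(grab_cache['top'][190:270,220:300],(400,400),interpolation=2),cv2.resize(grab_cache['side'][160:260,215:315],(400,400),interpolation=2)])
cv2.imwrite('pics/sp4.png',im[:,:,::-1])
E
```

```text
time_s: 33.03
ee_pos: [0.639, 0.1201, 0.1763]
orientation: [-0.001, 3.131, 0.001]
force: [-0.1, 0.5, 0.8]
opening: 0.0942
finger_force: 0.0
time_s: 33.78
ee_pos: [0.4523, 0.1008, 0.1704]
orientation: [-0.001, 3.141, -0.0]
force: [0.3, 0.3, -0.1]
opening: 0.0939
finger_force: 0.0
[0.4523 0.1008 0.1704] [ 0.0322  0.0203  1.8659 -0.      1.2545 -1.539 ]
basket_1 0.89 top only [ 0.6075 -0.4182] [478. 245.] [170.  99.  43.]
basket_1 0.83 0.72 3D [ 0.4958 -0.4283 -0.0148] top [ 0.4925 -0.4142] side [ 0.4747 -0.4317] px [476.9 291.7] rgb [ 44. 126. 124.]
basket_1 0.6 0.92 3D [0.6352 0.1188 0.0582] top [0.6383 0.1205] side [0.6457 0.1323] px [258.6 228.7] rgb [139. 138. 139.]
[(0.71, array([201.7265, 273.485 ]), 479.0, array([102.,  85.,  44.]))]
[0.4512 0.1012]
```

View pics/sp4.png

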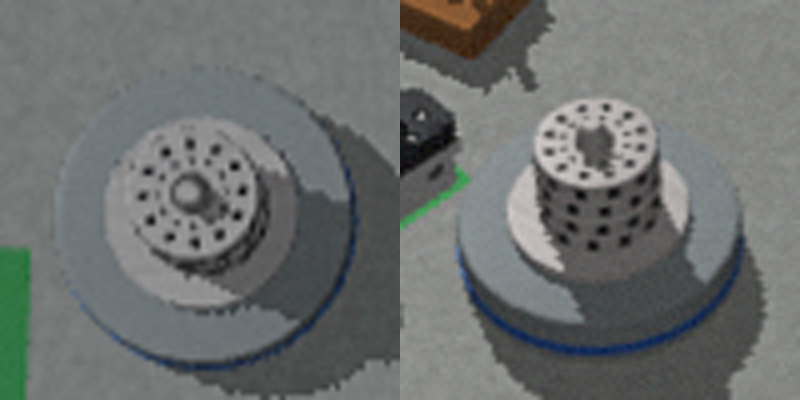

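All four baskets are stacked flat around the spindle, and the collar is still at (0.451, 0.101). Grasp it.

```bash
python3 -m creep '[[1,[0,0,40],[0,0,0]],[1,[0,0,80],[0,0,0]],[1,[0,0,115],[0,0,0]],[1,[0,0,138],[0,0,0]],[1,[0,0,147],[0,0,0]],[1,[0,0,147],[0,0,0]],[0,[0,0,147],[0,0,0]],[0,[0,0,147],[0,0,0]],[0,[0,0,147],[0,0,0]],[0,[0,0,147],[0,0,0]]]'; python3 -m creep '[[0,[0,0,0],[0,0,0]],[0,[0,0,0],[0,0,0]],[0,[0,0,0],[0,0,0]],[0,[0,0,0],[0,0,0]],[0,[0,0,0],[0,0,0]],[0,[0,0,0],[0,0,0]],[0,[0,0,0],[0,0,0]]]'
```

```text
time_s: 35.07
ee_pos: [0.4529, 0.1009, 0.025]
orientation: [-0.001, 3.138, 0.0]
force: [-0.1, 0.1, 1.7]
opening: 0.0708
finger_force: 0.0
time_s: 35.65
ee_pos: [0.4514, 0.1008, 0.0236]
orientation: [-0.001, 3.142, 0.0]
force: [-1.1, -0.5, 2.7]
opening: 0.0434
finger_force: 20.0
```

```bash
python3 -m creep '[[0,[0,0,-35],[0,0,0]],[0,[0,0,-70],[0,0,0]],[0,[0,0,-105],[0,0,0]],[0,[0,0,-118],[0,0,0]],[0,[-35,4,-118],[0,0,0]],[0,[-70,8,-118],[0,0,0]],[0,[-105,12,-118],[0,0,0]],[0,[-140,15,-118],[0,0,0]],[0,[-168,18,-118],[0,0,0]],[0,[-183,18,-118],[0,0,0]]]'; python3 -m creep '[[0,[0,0,0],[0,0,0]],[0,[0,0,0],[0,0,0]],[0,[0,0,0],[0,0,0]],[0,[0,0,0],[0,0,0]]]'
python3 - <<'E'
from h import *
s=robot.get_obs();print(s['ee_pos']); print(4*(proj('side',[s['ee_pos']+[0,0,.009]])-[195,120]))
save('side','s5.png',(195,120,345,232),4)
E
```

```text
time_s: 36.48
ee_pos: [0.6369, 0.1191, 0.1403]
orientation: [-0.001, 3.141, 0.0]
force: [0.3, 0.3, -1.7]
opening: 0.0433
finger_force: 20.0
time_s: 36.82
ee_pos: [0.6326, 0.1189, 0.1408]
orientation: [0.001, -3.139, 0.0]
force: [-0.9, 0.2, -1.5]
opening: 0.0436
finger_force: 20.0
[0.63260869 0.11893021 0.14077167]
[[262.6979151  217.38483994]]
```

View pics/s5.png

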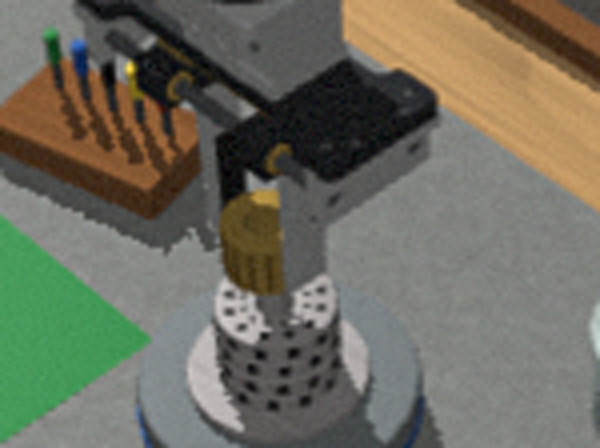

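```bash
python3 -m creep '[[0,[-1,0,4],[0,0,0]],[0,[-1,0,8],[0,0,0]],[0,[-1,0,12],[0,0,0]],[0,[-1,0,15],[0,0,0]],[0,[-1,0,18],[0,0,0]],[0,[-1,0,21],[0,0,0]],[0,[-1,0,24],[0,0,0]],[0,[-1,0,26],[0,0,0]],[0,[-1,0,26],[0,0,0]]]'
```

```text
time_s: 37.62
ee_pos: [0.6349, 0.1189, 0.1147]
orientation: [0.001, -3.14, 0.0]
force: [0.1, 0.6, -1.4]
opening: 0.0439
finger_force: 20.0
```

```bash
python3 -m creep '[[0,[0,0,2],[0,0,0]],[0,[0,0,3],[0,0,0]],[0,[0,0,3],[0,0,0]]]'; python3 -m creep '[[0.85,[0,0,0],[0,0,0]],[0.85,[0,0,0],[0,0,0]],[0.85,[0,0,0],[0,0,0]],[0.85,[0,0,0],[0,0,0]],[0.85,[0,0,0],[0,0,0]],[1,[0,0,-20],[0,0,0]],[1,[0,0,-55],[0,0,0]],[1,[0,0,-75],[0,0,0]],[1,[0,0,-75],[0,0,0]]]'; python3 -m creep '[[1,[30,-28,0],[0,0,0]],[1,[58,-56,0],[0,0,0]],[1,[86,-84,0],[0,0,0]],[1,[114,-112,0],[0,0,0]],[1,[142,-140,0],[0,0,0]],[1,[170,-168,0],[0,0,0]],[1,[170,-168,0],[0,0,0]],[1,[170,-168,0],[0,0,0]]]'
python3 - <<'E'
from h import *
np.set_printoptions(precision=4,suppress=True)
print(robot.get_obs()['ee_pos'])
C=locate('collar',.022,.032,.088)
a,b=grab_cache['top'],grab_cache['side']
for cam in('top','side'):
    for n in('knob_top','pointer','red_mark'):
        for _ in range(2):
            grab_frame(cam)
            for d in spotter.pinpoint(cam,n)[:1]: print(cam,n,round(d['conf'],2),np.array(d['xyz']))
im=np.vstack([np.hstack([cv2.resize(a[190:270,220:300],(290,290),interpolation=2),cv2.resize(b[160:260,215:315],(290,290),interpolation=2)]),np.hstack([cv2.resize(a[225:300,320:395],(290,290),interpolation=2),cv2.resize(b[250:340,280:370],(290,290),interpolation=2)])])
cv2.imwrite('pics/sp5.png',im[:,:,::-1])
E
```

```text
time_s: 37.87
ee_pos: [0.6352, 0.1189, 0.1123]
orientation: [0.001, -3.141, 0.0]
force: [0.6, 0.2, -1.7]
opening: 0.0434
finger_force: 20.0
time_s: 38.62
ee_pos: [0.6392, 0.1191, 0.1942]
orientation: [-0.001, 3.13, 0.001]
force: [0.6, 0.1, 1.5]
opening: 0.0937
finger_force: 0.0
time_s: 39.28
ee_pos: [0.464, -0.05, 0.1867]
orientation: [-0.005, -3.141, -0.001]
force: [0.2, 0.2, 0.2]
opening: 0.0939
finger_force: 0.0
[ 0.464  -0.05    0.1867]
collar 0.5 top only [0.6356 0.1192] [258. 227.] [140. 119.  65.]
top knob_top 0.71 [ 0.5599 -0.1236  0.08  ]
top knob_top 0.7 [ 0.5615 -0.1272  0.0805]
top pointer 0.78 [ 0.5478 -0.0889  0.0479]
top pointer 0.94 [ 0.5479 -0.0891  0.0487]
top red_mark 0.62 [ 0.5985 -0.1276  0.0484]
top red_mark 0.82 [ 0.5992 -0.1235  0.0458]
side knob_top 0.81 [ 0.5627 -0.1258  0.0823]
side knob_top 0.92 [ 0.5627 -0.1255  0.0841]
side pointer 0.93 [ 0.5537 -0.0879  0.0473]
side pointer 0.72 [ 0.5507 -0.0902  0.0502]
side red_mark 0.56 [ 0.6029 -0.1275  0.0487]
side red_mark 0.56 [ 0.6033 -0.1249  0.0513]
```

View pics/sp5.png

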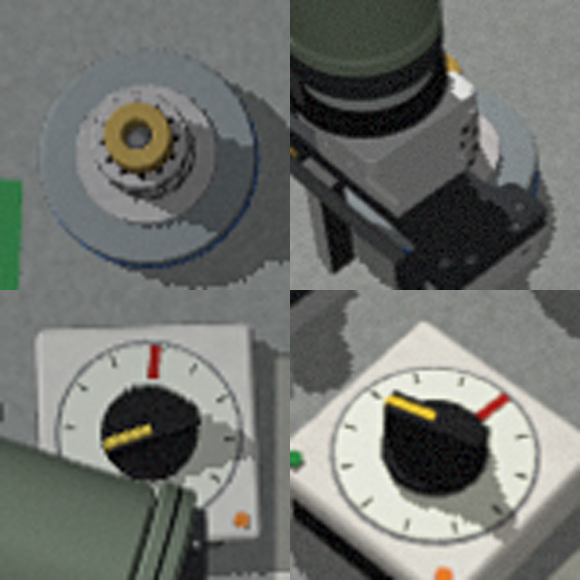

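The collar sits on the stack around the spindle tip. The yellow pointer is towards the upper left and the red mark ahead, about 110° clockwise. I'll segment the stripes to get the angles accurately.

```bash
cat >> h.py <<'E'
def stripe(cam,col,z):
    im=grab_frame(cam).astype(int); r,g,b=im[...,0],im[...,1],im[...,2]
    m=(r>120)&(g>100)&(b<.62*g)&(abs(r-g)<60) if col=='y' else (r>90)&(g<.45*r)&(b<.45*r)
    c=proj(cam,[.563,-.1255,.06])[0]; yy,xx=np.mgrid[:480,:640]; m&=np.hypot(xx-c[0],yy-c[1])<40
    m=m&(cv2.connectedComponents(m.astype(np.uint8))[1]>0)
    n,l,st,_=cv2.connectedComponentsWithStats(m.astype(np.uint8))
    if n<2: return None
    k=1+np.argmax(st[1:,4]); p=np.argwhere(l==k)[:,::-1]
    w=np.array([onz(cam,q,z)[:2] for q in p]); c=w.mean(0); d=np.linalg.svd(w-c)[2][0]; t=(w-c)@d
    return len(p),c,d,np.ptp(t)
def dial(ax=(.563,-.1255)):
    ax=np.array(ax)
    for cam in('top','side'):
        for col,z in(('y',.081),('r',.047)):
            s=stripe(cam,col,z)
            if s is None: print(cam,col,None); continue
            n,c,d,L=s; d=d*np.sign(d@(c-ax)); print(cam,col,n,'c',c.round(4),'len',L.round(3),'radial',np.degrees(np.arctan2(*(c-ax)[::-1])).round(1),'dir',np.degrees(np.arctan2(*d[::-1])).round(1),'r',np.linalg.norm(c-ax).round(4))
E
python3 - <<'E'
from h import *
dial()
E
```

```text
top y 26 c [ 0.5578 -0.1083] len 0.029 radial 106.8 dir 111.5 r 0.018
top r 17 c [ 0.6095 -0.1274] len 0.02 radial -2.4 dir 1.7 r 0.0466
side y 48 c [ 0.5594 -0.1085] len 0.028 radial 101.9 dir 110.2 r 0.0173
side r 26 c [ 0.6093 -0.1259] len 0.022 radial -0.5 dir -4.5 r 0.0463
```

```bash
python3 -m creep '[[1,[-20,-15,0],[0,0,7]],[1,[-40,-30,0],[0,0,14]],[1,[-60,-45,0],[0,0,21]],[1,[-80,-60,0],[0,0,28]],[1,[-100,-75,0],[0,0,35]],[1,[-100,-75,0],[0,0,42]],[1,[-100,-75,10],[0,0,49]],[1,[-100,-75,20],[0,0,56]],[1,[-100,-75,30],[0,0,63]],[1,[-100,-75,40],[0,0,69.5]]]' 15; python3 -m creep '[[1,[0,0,0],[0,0,0]],[1,[0,0,0],[0,0,0]],[1,[0,0,0],[0,0,0]]]'
python3 - <<'E'
from h import *
s=robot.get_obs();R=Rn.from_rotvec(s['orientation']).as_matrix()
print(s['ee_pos'],s['joints'].round(3) if hasattr(s['joints'],'round') else s['joints'],'y axis deg',np.degrees(np.arctan2(R[1,1],R[0,1])),shift([.564,-.125,.077]))
E
```

```text
time_s: 41.72
ee_pos: [0.5655, -0.1242, 0.1469]
orientation: [-1.798, -2.576, 0.0]
force: [0.2, 0.6, -0.7]
opening: 0.094
finger_force: 0.0
time_s: 41.97
ee_pos: [0.5658, -0.1243, 0.148]
orientation: [1.787, 2.583, 0.0]
force: [-0.0, 0.5, 0.7]
opening: 0.0939
finger_force: 0.0
[ 0.5657774  -0.12427246  0.1479764 ] [-0.366  0.287  1.607 -0.     1.246 -0.726] y axis deg 20.66627136117106 [-1.47365689e-02 -1.95789448e+00  7.09753777e+01]
```

```bash
python3 -m creep '[[1,[0,-2,30],[0,0,0]],[1,[0,-2,55],[0,0,0]],[1,[0,-2,70],[0,0,0]],[1,[0,-2,70],[0,0,0]],[0.1,[0,-2,70],[0,0,0]],[0.1,[0,-2,70],[0,0,0]],[0.1,[0,-2,70],[0,0,0]],[0.1,[0,-2,70],[0,0,0]],[0.1,[0,-2,70],[0,0,0]],[0.1,[0,-2,70],[0,0,0]]]' 15; python3 -m creep '[[0.1,[0,0,0],[0,0,0]],[0.1,[0,0,0],[0,0,0]],[0.1,[0,0,0],[0,0,0]],[0.1,[0,0,0],[0,0,0]],[0,[0,0,0],[0,0,0]],[0,[0,0,0],[0,0,0]],[0,[0,0,0],[0,0,0]],[0,[0,0,0],[0,0,0]],[0,[0,0,0],[0,0,0]]]' 15
```

```text
time_s: 42.8
ee_pos: [0.5641, -0.125, 0.0783]
orientation: [1.789, 2.581, 0.001]
force: [0.0, -1.4, -0.7]
opening: 0.0573
finger_force: 0.0
time_s: 43.55
ee_pos: [0.5638, -0.1247, 0.0774]
orientation: [1.79, 2.581, 0.001]
force: [1.9, 0.8, -1.2]
opening: 0.0158
finger_force: 15.0
```

Pinched on the bar's 16 mm width with little side force. Turn clockwise, 60° first.

```bash
python3 -m creep '[[0,[0,0,0],[0,0,6]],[0,[0,0,0],[0,0,12]],[0,[0,0,0],[0,0,18]],[0,[0,0,0],[0,0,24]],[0,[0,0,0],[0,0,30]],[0,[0,0,0],[0,0,36]],[0,[0,0,0],[0,0,42]],[0,[0,0,0],[0,0,48]],[0,[0,0,0],[0,0,54]],[0,[0,0,0],[0,0,60]]]'; python3 -m creep '[[0,[0,0,0],[0,0,6]],[0,[0,0,0],[0,0,12]],[0,[0,0,0],[0,0,18]],[0,[0,0,0],[0,0,24]],[0,[0,0,0],[0,0,30]],[0,[0,0,0],[0,0,36]],[0,[0,0,0],[0,0,42]],[0,[0,0,0],[0,0,48]],[0,[0,0,0],[0,0,52]],[0,[0,0,0],[0,0,52]]]'; python3 -m creep '[[0,[0,0,0],[0,0,0]],[0,[0,0,0],[0,0,0]],[0,[0,0,0],[0,0,0]]]'
python3 - <<'E'
from h import *
R=Rn.from_rotvec(robot.get_obs()['orientation']).as_matrix();print(np.degrees(np.arctan2(R[1,1],R[0,1]))+90)
E
```

```text
time_s: 44.38
ee_pos: [0.5631, -0.1246, 0.0774]
orientation: [-2.844, -1.333, 0.001]
force: [-0.8, 2.1, 0.1]
opening: 0.0159
finger_force: 15.0
time_s: 45.22
ee_pos: [0.5629, -0.124, 0.0774]
orientation: [-3.14, 0.042, 0.002]
force: [-1.7, 2.9, 2.2]
opening: 0.0154
finger_force: 15.0
time_s: 45.47
ee_pos: [0.5629, -0.1241, 0.0774]
orientation: [-3.14, 0.039, 0.002]
force: [-1.4, 3.9, 3.4]
opening: 0.0161
finger_force: 15.0
-1.4172476091138293
```

```bash
python3 -m creep '[[0.5,[0,0,0],[0,0,0]],[0.5,[0,0,0],[0,0,0]],[0.5,[0,0,0],[0,0,0]],[0.5,[0,0,0],[0,0,0]],[0.5,[0,0,0],[0,0,0]],[0.5,[0,0,-30],[0,0,0]],[0.5,[0,0,-70],[0,0,0]],[0.5,[0,0,-110],[0,0,0]],[0.5,[0,0,-120],[0,0,0]]]'; python3 -m creep '[[0.5,[-20,-35,0],[0,0,0]],[0.5,[-40,-70,0],[0,0,0]],[0.5,[-60,-105,0],[0,0,0]],[0.5,[-80,-140,0],[0,0,0]],[0.5,[-100,-175,0],[0,0,0]],[0.5,[-120,-210,0],[0,0,0]],[0.5,[-130,-245,0],[0,0,0]],[0.5,[-140,-280,0],[0,0,0]],[0.5,[-140,-280,0],[0,0,0]]]'
python3 - <<'E'
from h import *
np.set_printoptions(precision=4,suppress=True)
print(robot.get_obs()['ee_pos'])
dial((.564,-.125)); dial((.564,-.125)); C=locate('collar',.022,.032,.088)
for cam in('top','side'):
    for n in('knob_top','pointer','red_mark'):
        for d in spotter.pinpoint(cam,n)[:1]: print(cam,n,round(d['conf'],2),np.array(d['xyz']))
a,b=grab_cache['top'],grab_cache['side']
im=np.vstack([np.hstack([cv2.resize(a[190:270,220:300],(290,290),interpolation=2),cv2.resize(b[160:260,215:315],(290,290),interpolation=2)]),np.hstack([cv2.resize(a[225:300,320:395],(290,290),interpolation=2),cv2.resize(b[250:340,280:370],(290,290),interpolation=2)])])
cv2.imwrite('pics/sp6.png',im[:,:,::-1])
E
```

```text
time_s: 46.22
ee_pos: [0.5676, -0.1266, 0.2051]
orientation: [3.137, -0.04, 0.019]
force: [1.9, 0.2, 1.4]
opening: 0.047
finger_force: 0.0
time_s: 46.97
ee_pos: [0.4285, 0.1635, 0.1973]
orientation: [-3.139, 0.03, 0.001]
force: [-0.2, -0.9, -0.2]
opening: 0.047
finger_force: 0.0
[0.4285 0.1635 0.1973]
top y 25 c [ 0.5794 -0.1254] len 0.027 radial -1.5 dir -1.0 r 0.0154
top r 17 c [ 0.6095 -0.1274] len 0.02 radial -3.1 dir 1.7 r 0.0456
side y 44 c [ 0.58   -0.1237] len 0.028 radial 4.6 dir -1.6 r 0.016
side r 25 c [ 0.6099 -0.1259] len 0.021 radial -1.1 dir -3.9 r 0.0459
top y 26 c [ 0.579  -0.1253] len 0.027 radial -1.0 dir -2.0 r 0.015
top r 17 c [ 0.6095 -0.1274] len 0.02 radial -3.1 dir 1.7 r 0.0456
side y 46 c [ 0.5802 -0.1236] len 0.028 radial 5.0 dir -1.0 r 0.0163
side r 25 c [ 0.6099 -0.1259] len 0.021 radial -1.1 dir -3.9 r 0.0459
collar 0.8 top only [0.6341 0.1189] [258. 228.] [141. 120.  65.]
top knob_top 0.72 [0.636  0.1199 0.0352]
top pointer 0.92 [ 0.5982 -0.122   0.0467]
top red_mark 0.82 [ 0.6001 -0.1235  0.046 ]
side knob_top 0.66 [ 0.5626 -0.1239  0.0818]
side pointer 0.77 [ 0.5965 -0.1216  0.0511]
side red_mark 0.7 [ 0.6001 -0.1264  0.0491]
```

View pics/sp6.png

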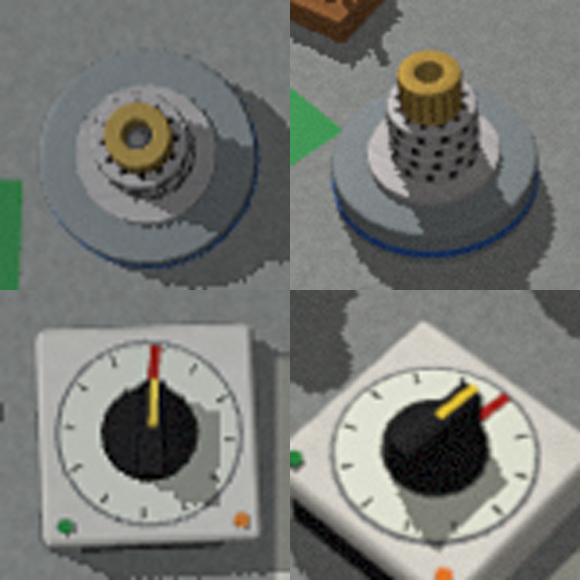

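The pictures show four baskets stacked flat with the brass collar seated on top. The yellow pointer lines up with the red stripe, at (154,380) and (155,361) in the lower-left crop. The measured gap is about 2°, within the stripe's width, and the gripper is clear of everything.

```bash
python3 -c "
from station import hand_in
print(hand_in())"
```

```text
the job is handed in; nothing more can be done
None
```

I handed the job in at about 47 s: the four steel baskets are stacked flat on the spindle with the collar on top, and I turned the timer pointer to the red mark last (about 2° short by my measurement); the hand-in returned no verdict.

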